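# Lock the mixing pot into the tilted bench mixer

## Robot

A 6-joint arm with a two-finger parallel gripper is mounted at the origin on the work surface. World frame = base frame: x ahead of the robot, y to its left, z up, the work surface at z = 0. Lengths are in mm, angles in rad, forces in N, time in s.
With the tool pointing down it reaches from about 350 to 975 mm from the base axis. Payload 7.1 kg.
Tool frame: the origin (TCP) lies at the very end of the fingers, on their centre line; the grasp point (between the pads) lies tcp_to_grasp behind it (tcp_to_grasp is the distance from the TCP to the grasp point, in mm); z points along the fingers, x is the direction in which the jaws open and shut, and the axes are right-handed (so a half turn about z gives the same grasp; the last joint's range is limited). The gripper opens to 88 mm and grips with 3 to 60 N. Pads are 20 mm wide; open, the fingers measure 115 mm over their backs; the gripper's body (75 mm by 178 mm) begins 61 mm behind the grasp point.
Start: joints at [-1.307, 0.423, 1.63, -0, 1.089, -0.019], TCP at [174.422, -600.151, 222.675] pointing down, gripper open.
Joint ranges: [-3, 3], [-0.9, 2.11], [0.09, 2.58], [-1.31, 4.45], [0.11, 2.69], [-2.54, 2.54]. Speed limits (rad/s): [2.39, 2.39, 3.01, 3.14, 3.14, 3.14].

## Interface

Orientations are given as a rotation vector (axis times angle).
In Python, from workcell import get_obs, get_image, close_job, recognise, mark_of, tcp_to_grasp gives the robot as it stands. The module is installed in compiled form; this text tells all that it offers.
- The arm moves only by the tool move_arm, never from a script. Its argument "motion" is a list of rows, each a list of 7 numbers: the shift along the world's x, y, z in mm, then the turn, a rotation vector about the world's x, y, z in rad, then the finger opening in mm, from 0 to 87.8. A call has 1 to 5 rows; each row is the pose to reach, as a shift and turn from the pose commanded when the call began; what a row does not reach only later rows make up. A row lasts 1/12 s, in which the tool goes at most 41.7 mm and 7.16 degrees, less where a joint would pass 70% of its speed; a pose out of reach is approached as far as the arm can. A call with a gripper value outside its range is refused whole. The fingers move at their own pace and stop on an object; the grip force is fixed at half the most. Time passes only in rows, so rows that repeat a pose let the fingers close. It gives the time, the measured TCP pose, the force and the opening at its end, in the units of the state.
- get_obs(): the state, without advancing time (a new reading comes with each control period).
- get_image(name): name is "scene" or "top" or "wrist"; returns a dict with "color" (400x640x3 uint8, red, green, blue), "mtx" (3x3 intrinsics, pixels), "k1" (the pictures are not rectified: a ray, as slopes to the right and down, at radius r is drawn at 1 + k1 r^2 times it, then the intrinsics apply), "camera_from_world" (4x4, takes a point from world to camera coordinates). Camera axes: x right, y up, looking along -z (the intrinsics and any distortion apply to the point x, -y, -z); pixel columns grow to the right and rows downward; lengths in mm; the calibration is good to about 2 mm. A picture is of the moment at which its call begins. There is no depth.
- close_job(): hands the job in, once; it reports no verdict.
Trained networks look in a picture, given as the dict that the camera call returned (one of the last four; its "shot" number tells which), for a name from the list of things; names that differ only in an ending like _2 or _b are one class to them, and where a whole thing is asked for, a point or a joint stands for the part that bears it (a point fixed in the world has none). Each returns a list of dicts, best first, with "p" (0 to 1); they miss things now and then, are a little off and sometimes report something else, mostly with a low value. They report only what shows in the picture. A call takes as long as a camera call. They do not tell look-alikes from the thing itself.
- recognise(picture, label): "bbox" ([centre column, centre row, width, height] in pixels, round what is visible of it).
- mark_of(picture, label): "location" ([row, column] in pixels: a listed point, or the origin of a listed thing).
The state is a dict: "t": time; "qpos": joint angles; "qvel": joint speeds; "joint_torque": joint torques, N m; "ee_pos": TCP position; "orientation": TCP orientation; "ft_force": force on the tool from outside, world axes, zero at the start; "moment": the same for the moment, N m; "width": finger opening in mm.
Only numpy, scipy, OpenCV 4.12 (cv2) and the standard library are available. Lean on these libraries where they do the work, as an engineer would, in place of code of your own. Each camera call takes 0.05 s, during which the arm holds its last target. There are 200 camera calls.

## Task

Load the mixer: take the low metal mixing pot (the one with a bar handle on its lid and two side pins) by its bar, set it into the mixer's tilted collar with the pins down through the two notches, and twist it clockwise until the ramps have drawn it tight and it comes up against the stop, with the bar pointing straight up and down the slope. Let go of it, and leave everything else on the bench where it stands.

Things in the scene. Friction and masses are not known exactly. Their poses are not given: they have to be found in the camera images.
- pot: Aluminium mixing pot with a dark band, 0.2 to 0.42 kg, loose, upright on the bench at any heading (sizes in mm): diameter 56, height 50 to the flat lid, foot edge chamfered 3. Two side pins along +x and -x and a bar handle along x on the lid (see pot_bar, pot_pin). Origin: centre of the underside; z up through the lid. Half a turn about z leaves it the same
- pot_bar (a point): Grip point of the pot's black bar handle, on the pot's axis 70 above its underside. The bar is 56 long (pot x), 14 thick (pot y) and stands from 50 (lid) to 85 above the underside. Grip it across its thickness
- pot_pin (a point): Centre of the tip of the pot's +x pin. The two opposite steel pins are round, diameter 10, their centre lines 8 above the underside, their rounded tips 38 from the pot's axis
- collar: Steel bayonet collar on the mixer (sizes in mm), outer diameter 94, 34 high, tilted 30 degrees. Origin: on its axis at the inner floor. z: out of the mouth, 30 degrees from vertical, leaning to the mixer's front (roughly towards the robot); x up the slope, away from the front; y level. A top ring from 29 to 34 above the origin has a round opening of diameter 60 for the pot and two notches
- notch (a point): Centre of one of the two pin notches in the top ring, at its top face, 35 from the axis, 75 degrees counter-clockwise of the collar's +x seen from outside looking into the mouth; the other is opposite (75 degrees from -x). Each is about 22 wide and reaches out to 40 from the axis. Set in here, the pot's underside rests on the sprung plate 14 above the collar's origin, its pins 1 clear below the ring
- locked (a point): Where the locked +x or -x pin tip lies: on the collar's x axis. From the notch turn the pot clockwise (looking into the mouth); ramps under the ring catch the pins after about 20 degrees and draw the pot 3.5 down along the axis by 63 degrees, then run level to a solid stop at 75 to 78 degrees. Pot x is then along collar x, its underside 10.5 above the collar's origin. The other way is blocked
- plate (a joint): The rubber-faced plate inside the collar, on a spring along the collar's axis: 0 at its top, grows as it is pressed in, in m, at most 0.008. The spring starts at 6 N and adds 1 N for each mm. Pressed in 0.0035 when the pot is locked
- mixer: The bench mixer, fixed: blue base 190 x 180, 45 high, motor box 87 high behind the collar. Origin on the bench, below the collar's origin (105 below it); z up, x away from the front, turned up to 20 degrees
- tin: bystander: plain aluminium tin, taller than the pot, no pins and no bar: diameter 64, height 98, small round knob on its lid. Origin: centre of the underside
- can: bystander: steel spray can, diameter 65, height 163, white cap. Origin: centre of the underside
- can2: bystander: brass-coloured spray can, diameter 65, height 163, grey cap. Origin: centre of the underside
- mould: bystander: pink mould block 110 x 100 x 35 with a dome on top, 63 high in all. Origin: centre of the underside
- cup: bystander: mint-coloured funnel-shaped moulding, mouth down, diameter 82, height 87. Origin: centre of the underside
- brush: bystander: brush lying flat near the robot. Origin on the underside
- glue: bystander: small white bottle, diameter 44, height 110. Origin: centre of the underside
Mind the look-alikes: they are no part of the job. Leave any red or yellow look-alike of the pot alone.

How it is judged (in metres and radians):
On the way, in this order (a step that is already met when the one before it is completed fails the run):
1. the pot is lifted off the bench (height (world z) of pot above 0.04 m), for 0.1 s.
2. the pot stands in the collar with its pins down through the notches (z of pot in the frame of collar below 0.017 m and x of pot in the frame of collar between -0.006 and 0.006 m and y of pot in the frame of collar between -0.006 and 0.006 m).
At the end, for the whole second after the job is handed in: The pot is at rest in the collar, turned home: its bar within 0.2 rad of the collar's x, its axis within 0.1 rad and 5 mm of the collar's, its underside 6 to 12.5 mm above the collar's origin, with the sprung plate pressed in by more than 2.2 mm (value of joint plate above 0.0022 m and angle between the x axis of pot and the x axis of collar, either way round below 0.2 rad and angle between the z axis of pot and the z axis of collar, either way round below 0.1 rad and z of pot in the frame of collar between 0.006 and 0.0125 m and x of pot in the frame of collar between -0.005 and 0.005 m and y of pot in the frame of collar between -0.005 and 0.005 m and linear speed of pot below 0.01 m/s and angular speed of pot below 0.05 rad/s); the robot touches nothing.
It fails at once if a bystander (tin, spray can, mould block, funnel-shaped moulding, brush or bottle) is moved by more than 40 mm (distance of any of tin, can, can2, mould, cup, brush, glue from where it was at the start of the episode above 0.04 m).
It fails at once if a standing bystander is tipped over (angle between any of tin, can, can2, mould, cup, glue's own z axis and vertical above 0.5 rad).
It also fails if it takes over 45 s, if anything falls off the work surface, if the arm or the gripper's body presses on something with over 40 N, if the wrist force passes 120 N, or if a joint passes its speed limit or range.

## Working session

There is one attempt and no reset: what is moved stays moved. The work goes in short steps, Python scripts to look and compute and a tool call to move; the robot and the scene stay as the last step left them, time stands still between calls to the robot, and variables do not carry over. Pictures are saved under pics/ and viewed, about 8 in all and at most 12, crops included, and the job is handed in when it is done.

Besides the shell and the picture viewer there is one more tool, called by a JSON object that holds its "name" and its "arguments". move_arm: Moves the arm, as the interface text tells. Its arguments: {"type":"object","properties":{"motion":{"type":"array"}},"required":["motion"]}

```bash
mkdir -p pics
cat > h.py <<'E'
import numpy as np, cv2
from workcell import *
from scipy.spatial.transform import Rotation as R
from scipy.optimize import least_squares
def snap(n,f=None):
    p=get_image(n)
    if f: cv2.imwrite('pics/'+f+'.png',p['color'][:,:,::-1])
    return p
def proj(p,X):
    X=np.atleast_2d(X); T=np.array(p['camera_from_world']); c=X@T[:3,:3].T+T[:3,3]
    s=np.c_[c[:,0]/-c[:,2],-c[:,1]/-c[:,2]]; s=s*(1+p['k1']*(s**2).sum(1,keepdims=True))
    K=np.array(p['mtx']); return s@K[:2,:2].T+K[:2,2]
def ray(p,rc):
    K=np.array(p['mtx']); d=np.array([(rc[1]-K[0,2])/K[0,0],(rc[0]-K[1,2])/K[1,1]]); s=d.copy()
    for _ in range(20): s=d/(1+p['k1']*(s@s))
    T=np.array(p['camera_from_world']); r=T[:3,:3].T@np.array([s[0],-s[1],-1]); return -T[:3,:3].T@T[:3,3],r/np.linalg.norm(r)
def tri(obs):
    A=0;b=0
    for p,rc in obs:
        o,d=ray(p,rc);M=np.eye(3)-np.outer(d,d);A=A+M;b=b+M@o
    X=np.linalg.solve(A,b); return X,[np.linalg.norm(np.cross(X-ray(p,rc)[0],ray(p,rc)[1])) for p,rc in obs]
def onz(p,rc,z):
    o,d=ray(p,rc); return o+d*(z-o[2])/d[2]
E
python3 - <<'E'
from h import *
a=snap('scene','s1');b=snap('top','t1')
print(tcp_to_grasp, get_obs())
for l in ['pot','pot_bar','pot_pin','collar','notch','locked','mixer','tin','can','can2','mould','cup','glue','brush']:
    for n,p in(('s',a),('t',b)):
        print(l,n,[(np.round(m['location']).tolist(),round(m['p'],2)) for m in mark_of(p,l)[:4]])
E
cd pics; python3 -c "
import cv2,numpy as np
a=cv2.imread('s1.png');b=cv2.imread('t1.png');cv2.imwrite('st.png',np.vstack([a,b])[:, :] if 0 else a)"
```

```text
18.700000000000003 {'t': 0.1, 'qpos': array([-1.30700178e+00,  4.23731929e-01,  1.63063484e+00, -9.01389869e-06,
        1.08859799e+00, -1.89733993e-02]), 'qvel': array([-1.26827813e-04, -2.57520443e-04, -2.82688664e-03,  1.80746834e-03,
       -9.65010349e-05, -1.23503789e-03]), 'joint_torque': array([-2.39503061e-04, -5.45613027e+01, -2.74324894e+01,  6.45554136e-02,
        1.87730638e-02, -2.36096770e-05]), 'ee_pos': array([ 174.28795943, -599.67000942,  221.99136372]), 'orientation': array([-2.51163993e+00,  1.88573606e+00,  1.70597448e-03]), 'ft_force': array([ 0.25136567,  0.09598497, -0.63441548]), 'moment': array([0.00436968, 0.03293649, 0.00200432]), 'width': 87.65066707356247}
pot s [([245.0, 294.0], 0.96), ([224.0, 285.0], 0.82), ([228.0, 320.0], 0.81), ([202.0, 273.0], 0.77)]
pot t [([177.0, 370.0], 0.69), ([209.0, 334.0], 0.61), ([188.0, 414.0], 0.55)]
pot_bar s [([229.0, 294.0], 0.86), ([200.0, 284.0], 0.81), ([210.0, 322.0], 0.75), ([223.0, 287.0], 0.32)]
pot_bar t [([164.0, 322.0], 0.78), ([204.0, 333.0], 0.74), ([176.0, 374.0], 0.56), ([184.0, 416.0], 0.56)]
pot_pi
[... 387 characters left out ...]
55.0, 243.0], 0.56)]
mixer s []
mixer t [([179.0, 259.0], 0.61)]
tin s [([214.0, 343.0], 0.82), ([204.0, 235.0], 0.28)]
tin t [([248.0, 338.0], 0.69), ([174.0, 232.0], 0.26)]
can s [([192.0, 301.0], 0.78), ([206.0, 234.0], 0.64)]
can t [([146.0, 434.0], 0.95), ([234.0, 412.0], 0.94)]
can2 s [([192.0, 301.0], 0.78), ([206.0, 234.0], 0.64)]
can2 t [([146.0, 434.0], 0.95), ([234.0, 412.0], 0.94)]
mould s [([255.0, 436.0], 0.63)]
mould t [([287.0, 221.0], 0.68)]
cup s [([248.0, 244.0], 0.81)]
cup t [([116.0, 353.0], 0.62)]
glue s [([178.0, 256.0], 0.63), ([245.0, 336.0], 0.56)]
glue t [([196.0, 467.0], 0.93)]
brush s [([186.0, 349.0], 0.7), ([244.0, 352.0], 0.45)]
brush t [([294.0, 389.0], 0.6)]
```

View pics/s1.png

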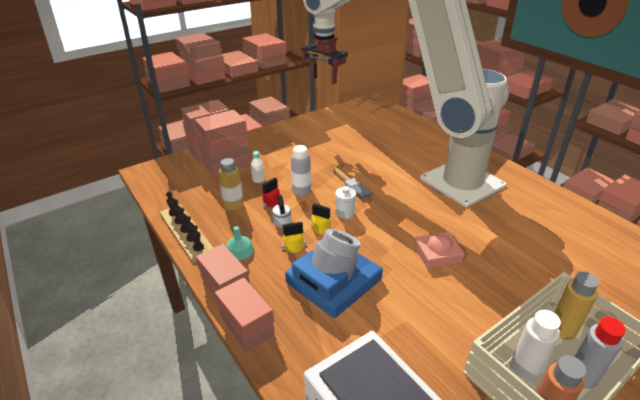

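View pics/t1.png

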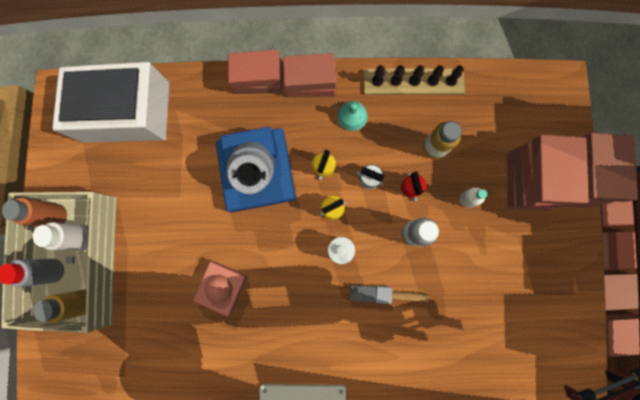

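Scene: the pot (silver, black bar) is at scene (col 282, row 213) and top (col 371, row 177), with yellow look-alikes to its left and a red one to its right in the top view. The collar is at top (248,172) and scene (336,250).

Run:
```python
from h import *
a=snap('scene');b=snap('top')
for n,s,t in [('bar',(200,284),(176,374)),('pot',(224,285),(177,370)),('collar',(250,336),(172,248)),('notch',(243,353),(175,230)),('locked',(243,332),(155,243)),('tin',(214,343),(248,338)),('bar_yel',(229,294),(164,322))]:
    X,e=tri([(a,s),(b,t)]);print(n,X.round(),np.round(e,1))
print('bar on z70',onz(b,(176,374),70).round(),'z0',onz(b,(177,370),0).round(), onz(a,(200,284),70).round())
for n,rc,z in [('yel1',(164,324),70),('yel2',(207,333),70),('red',(184,414),70),('can',(232,425),163),('can2',(132,447),163),('tin',(248,340),98),('glue',(196,478),100),('cup',(116,352),80)]: print(n,onz(b,rc,z).round())
w=snap('wrist');T=np.linalg.inv(w['camera_from_world']);print(w['mtx'],T.round(2))
o=get_obs();Rt=R.from_rotvec(o['orientation']).as_matrix();print(Rt.round(2));print('cam in tool',Rt.T@(T[:3,3]-o['ee_pos']),(Rt.T@T[:3,:3]).round(2))
```

```text
bar [ 626. -176.   78.] [2.9 2.9]
pot [ 635. -172.   -7.] [6.9 6.9]
collar [641. 122. 101.] [5.9 5.9]
notch [623. 158. 142.] [0.9 0.9]
locked [668. 129. 144.] [0.8 0.8]
tin [457. -92.   1.] [3.2 3.2]
bar_yel [663. -52.  64.] [2. 2.]
bar on z70 [ 630. -179.   70.] z0 [ 639. -175.    0.] [ 619. -183.   70.]
yel1 [660. -56.  70.]
yel2 [554. -78.  70.]
red [ 609. -276.   70.]
can [ 489. -278.  163.]
can2 [ 713. -336.  163.]
tin [455. -94.  98.]
glue [ 575. -422.  100.]
cup [ 779. -126.   80.]
[[299.09395537   0.         320.89011541]
 [  0.         299.09395537 197.31747409]
 [  0.           0.           1.        ]] [[ 2.8000e-01  9.2000e-01  2.7000e-01  2.4653e+02]
 [-9.6000e-01  2.7000e-01  8.0000e-02 -5.7919e+02]
 [-0.0000e+00 -2.8000e-01  9.6000e-01  3.8451e+02]
 [ 0.0000e+00  0.0000e+00  0.0000e+00  1.0000e+00]]
[[ 0.28 -0.96  0.  ]
 [-0.96 -0.28  0.  ]
 [-0.   -0.   -1.  ]]
cam in tool [-1.03671162e-02 -7.50831085e+01 -1.61854896e+02] [[ 1.   -0.    0.  ]
 [ 0.   -0.96 -0.28]
 [ 0.    0.28 -0.96]]
```

{"name": "move_arm", "arguments": {"motion": [[31,28,0,0,0,0.1,87],[62,56,0,0,0,0.2,87],[92,84,0,0,0,0.3,87],[122,112,0,0,0,0.4,87],[152,140,0,0,0,0.5,87]]}}

```text
t: 2.07
ee_pos: [327.5, -458.8, 222.8]
orientation: [2.903, -1.2, 0.0]
ft_force: [-0.2, -0.4, 1.1]
width: 87.1
```

{"name": "move_arm", "arguments": {"motion": [[31,28,0,0,0,0.1,87],[62,56,0,0,0,0.2,87],[92,84,0,0,0,0.3,87],[122,112,0,0,0,0.4,87],[152,140,0,0,0,0.46,87]]}}

```text
t: 2.48
ee_pos: [479.7, -318.6, 222.9]
orientation: [3.101, -0.505, 0.001]
ft_force: [-0.0, -0.9, 0.3]
width: 86.9
```

{"name": "move_arm", "arguments": {"motion": [[31,28,0,0,0,0,87],[62,56,0,0,0,0,87],[92,84,0,0,0,0,87],[122,112,0,0,0,0,87],[152,140,0,0,0,0,87]]}}

```text
t: 2.9
ee_pos: [631.8, -178.4, 222.8]
orientation: [3.099, -0.513, 0.0]
ft_force: [0.5, 0.1, 0.2]
width: 87.3
```

Run:
```python
from h import *
w=snap('wrist','w1');o=get_obs();print(o['ee_pos'],o['ft_force'],o['qpos'].round(2),R.from_rotvec(o['orientation']).as_matrix().round(3))
for l in ['pot','pot_bar','pot_pin']:
    for m in mark_of(w,l)[:4]:
        rc=m['location'];print(l,np.round(rc),round(m['p'],2),onz(w,rc,{'pot':0,'pot_bar':70,'pot_pin':8}[l]).round(1))
```

```text
[ 636.7475865  -173.66416657  222.99794566] [2.4234125  2.9241408  1.34918005] [-0.29  0.47  1.55  0.    1.12  0.04] [[ 0.948 -0.319  0.004]
 [-0.319 -0.948  0.002]
 [ 0.004 -0.003 -1.   ]]
pot [246. 332.] 0.89 [ 612.1 -283.5    0. ]
pot [117. 237.] 0.83 [553.8 -79.3   0. ]
pot [170. 323.] 0.72 [ 633.6 -177.1    0. ]
pot [ 67. 315.] 0.67 [664.9 -55.4   0. ]
pot_bar [270. 334.] 0.85 [ 611.7 -281.8   70. ]
pot_bar [ 57. 314.] 0.84 [665.7 -56.5  70. ]
pot_bar [116. 222.] 0.64 [558.4 -77.9  70. ]
pot_bar [183. 326.] 0.6 [ 636.4 -178.5   70. ]
pot_pin [ 66. 282.] 0.94 [628.2 -42.7   8. ]
pot_pin [265. 307.] 0.83 [ 570.2 -296.4    8. ]
pot_pin [140. 326.] 0.56 [ 650.6 -141.7    8. ]
```

View pics/w1.png

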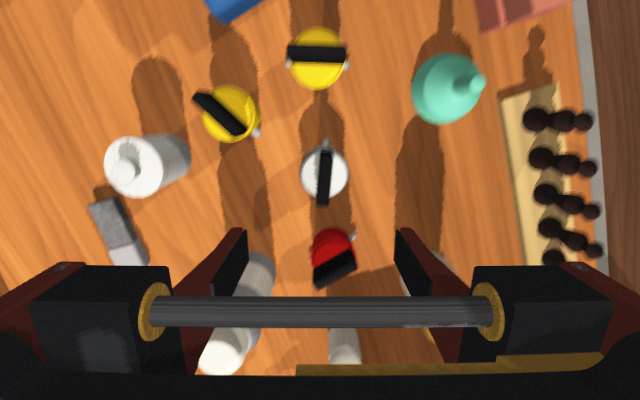

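The wrist picture shows the pot at (324,176), with its bar running from (327,150) to (322,204) and one pin at (326,140). I'll segment the bar's top face and combine the views.

```bash
cat > bar.py <<'E'
from h import *
def bar(w,c,r,z=85,thr=60):
    g=w['color'].max(2).astype(int); m=np.zeros_like(g,np.uint8); r0,c0=c
    m[r0-r:r0+r,c0-r:c0+r]=(g[r0-r:r0+r,c0-r:c0+r]<thr)*1
    n,l,s,_=cv2.connectedComponentsWithStats(m)
    k=1+np.argmax(s[1:,4]); pts=np.argwhere(l==k)
    P=np.array([onz(w,p,z)[:2] for p in pts]); rc=cv2.minAreaRect(P.astype(np.float32))
    return rc,s[k]
E
python3 - <<'E'
from bar import *
w=snap('wrist');a=snap('scene');o=get_obs();print(o['ee_pos'],o['qvel'].round(3))
Rm=R.from_rotvec(o['orientation']).as_matrix();print(np.degrees(np.arctan2(Rm[1,0],Rm[0,0])))
for t in (40,60,80):print(bar(w,(176,324),36,thr=t))
cands=[m['location'] for m in mark_of(w,'pot_bar')]
wb=min(cands,key=lambda r:abs(r[0]-180)+abs(r[1]-324));sb=min([m['location'] for m in mark_of(a,'pot_bar')],key=lambda r:abs(r[0]-200)+abs(r[1]-284))
print(wb,sb,tri([(w,wb),(a,sb)]))
E
```

```text
[ 629.5233324  -180.74802376  222.44027252] [-0.018 -0.008  0.002  0.001 -0.001  0.003]
-18.819225334583948
(((634.7803344726562, -172.65286254882812), (58.121185302734375, 12.731907844543457), 66.57292938232422), array([316, 152,  16,  56, 673], dtype=int32))
(((635.2371826171875, -171.77027893066406), (60.258750915527344, 13.036425590515137), 66.74108123779297), array([316, 150,  17,  58, 698], dtype=int32))
(((629.5799560546875, -168.61697387695312), (60.86851501464844, 32.77924728393555), 59.84207534790039), array([305, 150,  35,  59, 775], dtype=int32))
[178.8, 324.0] [202.7, 281.9] (array([ 633.6126465 , -173.42123552,   71.74967952]), [np.float64(1.4127140795759165), np.float64(1.4127140795760382)])
```

{"name": "move_arm", "arguments": {"motion": [[3,5,-30,0,0,-0.08,87],[3,5,-60,0,0,-0.08,87],[3,5,-85,0,0,-0.08,87],[3,5,-85,0,0,-0.08,87],[3,5,-85,0,0,-0.08,87]]}}

```text
t: 3.72
ee_pos: [632.0, -175.9, 136.9]
orientation: [-3.076, 0.639, 0.005]
ft_force: [1.1, 0.7, 0.4]
width: 86.8
```

Run:
```python
from bar import *
w=snap('wrist','w2');w=snap('wrist');o=get_obs();print(o['ee_pos'],o['qvel'].round(3))
Rm=R.from_rotvec(o['orientation']).as_matrix();print(np.degrees(np.arctan2(Rm[1,0],Rm[0,0])))
c=proj(w,[634.5,-173.5,85])[0].round().astype(int);print(c)
for t in (40,60):print(bar(w,(c[1],c[0]),55,thr=t))
print([m for m in mark_of(w,'pot_bar')][:3])
```

```text
[ 634.14754616 -176.15385416  139.45388189] [ 0.005 -0.012 -0.009  0.    -0.002  0.002]
-23.436481560428565
[322 211]
(((635.6622924804688, -171.53585815429688), (59.65801239013672, 12.62633228302002), 66.17784118652344), array([ 314,  169,   18,   76, 1237], dtype=int32))
(((635.6688842773438, -171.56393432617188), (59.70429229736328, 12.662945747375488), 66.17578887939453), array([ 314,  169,   18,   76, 1275], dtype=int32))
[{'location': [322.1, 344.9], 'p': 0.94}, {'location': [135.4, 175.0], 'p': 0.84}, {'location': [207.3, 322.2], 'p': 0.62}]
```

View pics/w2.png

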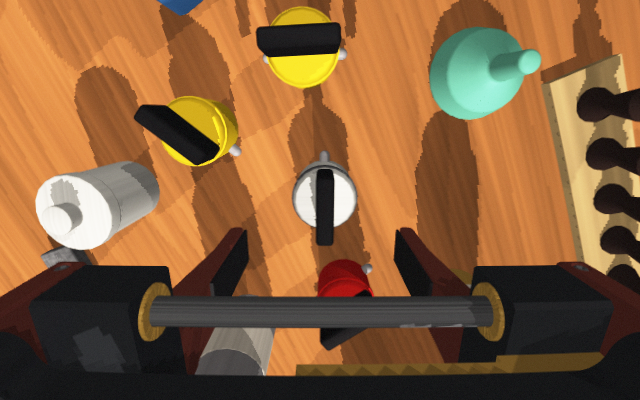

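The picture shows the jaws aligned with the pot's bar at (324,207). Descending and gripping.

{"name": "move_arm", "arguments": {"motion": [[1.5,2,-28,0,0,0,87],[1.5,2,-56,0,0,0,87],[1.5,2,-84,0,0,0,87],[1.5,2,-84,0,0,0,87],[1.5,2,-84,0,0,0,40]]}}

```text
t: 4.28
ee_pos: [634.9, -173.3, 54.2]
orientation: [-3.076, 0.637, 0.001]
ft_force: [0.1, -1.1, 0.3]
width: 83.3
```

{"name": "move_arm", "arguments": {"motion": [[0,0,0,0,0,0,5],[0,0,0,0,0,0,5],[0,0,0,0,0,0,5],[0,0,0,0,0,0,5],[0,0,0,0,0,0,5]]}}

```text
t: 4.7
ee_pos: [635.5, -173.3, 54.8]
orientation: [3.076, -0.636, 0.002]
ft_force: [-0.9, 0.1, 0.4]
width: 50.4
```

{"name": "move_arm", "arguments": {"motion": [[0,0,0,0,0,0,5],[0,0,0,0,0,0,5],[0,0,0,0,0,0,5],[0,0,0,0,0,0,5],[0,0,15,0,0,0,5]]}}

```text
t: 5.12
ee_pos: [632.9, -172.6, 66.3]
orientation: [-3.076, 0.636, 0.008]
ft_force: [1.0, -0.7, -0.8]
width: 17.2
```

{"name": "move_arm", "arguments": {"motion": [[0,0,-15,0,0,0,5],[0,0,-15,0,0,0,5],[0,0,-15,0,0,0,5],[0,0,-15,0,0,0,5],[0,0,-15,0,0,0,5]]}}

```text
t: 5.53
ee_pos: [636.0, -173.3, 57.3]
orientation: [-3.076, 0.637, -0.004]
ft_force: [-4.8, 1.9, 17.5]
width: 14.0
```

{"name": "move_arm", "arguments": {"motion": [[0,0,0,0,0,0,24],[0,0,0,0,0,0,24],[0,0,0,0,0,0,24],[0,0,0,0,0,0,5],[0,0,0,0,0,0,5]]}}

```text
t: 5.95
ee_pos: [635.1, -173.2, 53.7]
orientation: [3.076, -0.636, 0.001]
ft_force: [1.4, -0.8, 0.1]
width: 13.9
```

{"name": "move_arm", "arguments": {"motion": [[0,0,0,0,0,0,5],[0,0,0,0,0,0,5],[0,0,0,0,0,0,5],[0,0,0,0,0,0,5],[0,0,0,0,0,0,5]]}}

```text
t: 6.37
ee_pos: [635.0, -173.2, 53.5]
orientation: [3.076, -0.636, 0.0]
ft_force: [1.4, 0.4, -2.0]
width: 13.7
```

{"name": "move_arm", "arguments": {"motion": [[0,0,20,0,0,0,5],[0,0,50,0,0,0,5],[0,0,90,0,0,0,5],[0,0,130,0,0,0,5],[0,0,165,0,0,0,5]]}}

```text
t: 6.78
ee_pos: [634.2, -172.9, 220.1]
orientation: [-3.076, 0.636, 0.002]
ft_force: [1.7, -1.2, -3.8]
width: 13.9
```

{"name": "move_arm", "arguments": {"motion": [[0,37,10,0,0,0,5],[0,74,20,0,0,0,5],[0,110,30,0,0,0,5],[-5,146,40,0,0,0,5],[-5,175,40,0,0,0,5]]}}

```text
t: 7.2
ee_pos: [629.2, 4.2, 260.1]
orientation: [-3.076, 0.636, -0.001]
ft_force: [1.8, 0.5, -3.5]
width: 13.8
```

{"name": "move_arm", "arguments": {"motion": [[0,5,0,0,0,0,5],[0,5,0,0,0,0,5],[0,5,0,0,0,0,5],[0,5,0,0,0,0,5],[0,5,0,0,0,0,5]]}}

```text
t: 7.62
ee_pos: [629.7, 5.5, 258.1]
orientation: [3.075, -0.639, -0.002]
ft_force: [-0.0, -0.7, -3.8]
width: 13.9
```

Run:
```python
from h import *
import pickle
w=snap('wrist','w3');a=snap('scene');b=snap('top');pickle.dump((w,a,b),open('v1.pkl','wb'))
o=get_obs();print(o['ee_pos'],o['qpos'].round(3),o['width'])
for l in ['collar','notch','locked','mixer','pot_pin','pot']:
    for n,p in(('w',w),('s',a),('t',b)):
        print(l,n,[(np.round(m['location']).tolist(),round(m['p'],2)) for m in mark_of(p,l)[:5]])
cv2.imwrite('pics/w3b.png',cv2.resize(w['color'][:,:,::-1],(800,500),interpolation=3))
```

```text
[629.87802018   5.76118406 258.43040554] [-0.01   0.394  1.587 -0.     1.161  0.4  ] 13.836286127154938
collar w [([72.0, 285.0], 0.95), ([84.0, 293.0], 0.47)]
collar s []
collar t [([170.0, 250.0], 0.93), ([156.0, 246.0], 0.34)]
notch w [([45.0, 247.0], 0.91)]
notch s [([241.0, 353.0], 0.67)]
notch t [([174.0, 229.0], 0.63), ([118.0, 353.0], 0.43)]
locked w [([58.0, 301.0], 0.59)]
locked s [([243.0, 334.0], 0.94), ([215.0, 343.0], 0.45)]
locked t [([156.0, 244.0], 0.67)]
mixer w [([83.0, 290.0], 0.65)]
mixer s [([279.0, 337.0], 0.94)]
mixer t [([179.0, 256.0], 0.89), ([171.0, 248.0], 0.71)]
pot_pin w [([196.0, 332.0], 0.74), ([331.0, 452.0], 0.27)]
pot_pin s [([191.0, 279.0], 0.92), ([229.0, 331.0], 0.9), ([198.0, 317.0], 0.84), ([242.0, 309.0], 0.57)]
pot_pin t [([212.0, 316.0], 0.89), ([180.0, 321.0], 0.75), ([202.0, 414.0], 0.75), ([113.0, 352.0], 0.59), ([173.0, 232.0], 0.3)]
pot w [([218.0, 320.0], 0.85), ([193.0, 359.0], 0.85), ([350.0, 314.0], 0.52)]
pot s [([245.0, 296.0], 0.97), ([200.0, 273.0], 0.95), ([197.0, 314.0], 0.86), ([226.0, 320.0], 0.82)]
pot t [([166.0, 322.0], 0.77), ([188.0, 413.0], 0.68), ([210.0, 332.0], 0.58)]
```

View pics/w3b.png

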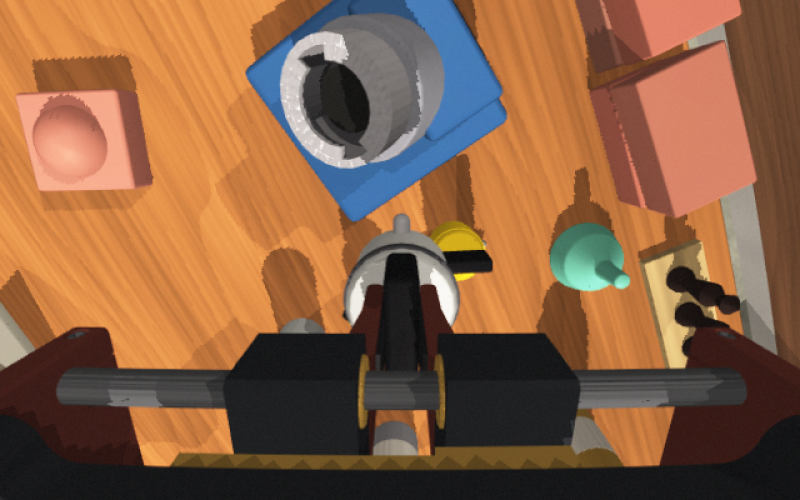

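The picture shows the collar's mouth at (335,100) of 800, notches near (318,60) and (360,150), and the pot hanging straight in the jaws. I'll fit the collar pose by marks and by mask edges.

```bash
cat > fit.py <<'E'
from h import *
import pickle
def frame(v):
    ox,oy,oz,ps=v; a=np.radians(30); c,s=np.cos(ps),np.sin(ps)
    z=np.array([-np.sin(a)*c,-np.sin(a)*s,np.cos(a)]); y=np.array([-s,c,0]); x=np.cross(y,z)
    return np.array([ox,oy,oz]),np.c_[x,y,z]
def pt(v,r,ang,h):
    o,M=frame(v); return o+M@np.array([r*np.cos(ang),r*np.sin(ang),h])
n=np.radians(75)
E
python3 - <<'E'
from fit import *
w,a,b=pickle.load(open('v1.pkl','rb'))
e1,e2=onz(w,(73/1.25,247/1.25),45),onz(w,(217/1.25,356/1.25),45);print(e1.round(),e2.round(),np.linalg.norm(e1-e2),'psi edge',np.degrees(np.arctan2(*(e1-e2)[:2]*[-1,1])))
obs=[(w,(72,285),0),(b,(170,250),0),(a,(250,336),0),(w,(45,247),1),(a,(241,353),1),(b,(174,229),1),(w,(58,301),2),(a,(243,334),2),(b,(156,244),2)]
def f(v):
    P=[v[:3],pt(v,35,n,34),pt(v,38,0,18.5)]
    return np.concatenate([(proj(p,P[k])[0]-np.array(rc)[::-1])*(1 if p is w else 1) for p,rc,k in obs]+[[(v[2]-105)/2]])
s=least_squares(f,[641,122,105,.1],loss='soft_l1');v=s.x;print(v.round(1),np.degrees(v[3]));print(f(v).round(1))
im=cv2.resize(w['color'][:,:,::-1],None,fx=3,fy=3,interpolation=cv2.INTER_CUBIC)
def poly(P,col):
    q=(proj(w,P)*3+1).round().astype(int);cv2.polylines(im,[q.reshape(-1,1,2)],True,col,1)
T=np.linspace(0,2*np.pi,60)
poly([pt(v,47,t,34) for t in T],(0,0,255));poly([pt(v,30,t,34) for t in T],(0,255,0))
for k in (n,n+np.pi): poly([pt(v,35+5*np.cos(t),k,34)+0 for t in T[:1]]+[pt(v,40,k-.27,34),pt(v,40,k+.27,34)],(255,0,255))
cv2.imwrite('pics/o1.png',im[0:450,500:1150])
E
```

```text
[551. 188.  45.] [586.  23.  45.] 168.27216442826878 psi edge 12.0101254823077
[6.399e+02 1.209e+02 1.052e+02 2.000e-01] 13.847608295517333
[-0.3  3.2 -0.5  0.2  2.5 -1.4  0.2 -0.4 -1.2  1.4  4.2  0.8  0.3 -5.2
 -1.4 -0.1  0.1  1.6  0.1]
```

View pics/o1.png

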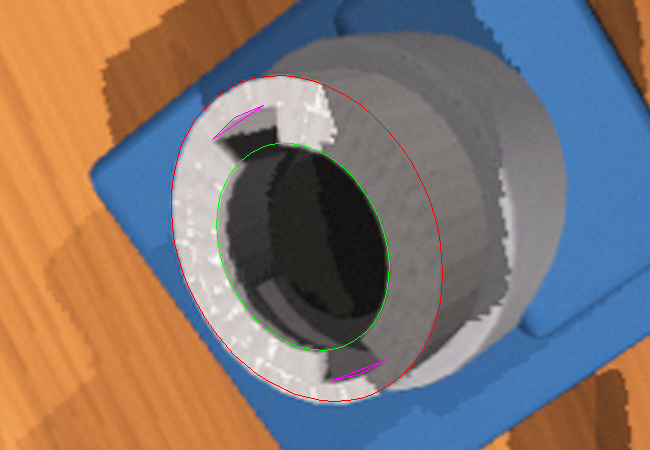

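```bash
cat >> fit.py <<'E'
V=[639.9,120.9,105.2,np.radians(13.3)]
def tgt(V,h,ang,off=53.5):
    """TCP pose with pot underside at h, pot bar at collar angle ang (deg)"""
    o,M=frame(V); q=np.radians(ang-90)
    x=M@[np.cos(q),np.sin(q),0]; z=-M[:,2]; return o+M[:,2]*(h+off),np.c_[x,np.cross(z,x),z]
def delta(o,P,Rt):
    R0=R.from_rotvec(o['orientation']); return (P-o['ee_pos']).round(1),(R.from_matrix(Rt)*R0.inv()).as_rotvec().round(3)
E
python3 - <<'E'
from fit import *
w,a,b=pickle.load(open('v1.pkl','rb'))
o=get_obs();Rm=R.from_rotvec(o['orientation']).as_matrix()
print('pin tip exp',proj(w,o['ee_pos']+Rm@[0,-38,45.5]),'seen tip ~ (321,171)')
print('bar near end top exp',proj(w,o['ee_pos']+Rm@[0,-28,-31.5]),'seen ~(321,204)')
for h in (100,60): print(h,tgt(V,h,75)[0].round(1),delta(o,*tgt(V,h,75)))
E
```

```text
pin tip exp [[321.55238952 164.9777093 ]] seen tip ~ (321,171)
bar near end top exp [[321.70482518 215.58152388]] seen ~(321,204)
100 [565.2 103.2 238.1] (array([-64.7,  96.4, -20.5]), array([ 0.023, -0.526,  0.37 ]))
60 [584.7 107.8 203.5] (array([-45.2, 101. , -55.2]), array([ 0.023, -0.526,  0.37 ]))
```

Run:
```python
from fit import *
w,a,b=pickle.load(open('v1.pkl','rb'))
o=get_obs();Rm=R.from_rotvec(o['orientation']).as_matrix()
im=cv2.resize(w['color'][:,:,::-1],None,fx=4,fy=4,interpolation=cv2.INTER_CUBIC)
T=np.linspace(0,2*np.pi,60)
def q(P): return (proj(w,np.array([o['ee_pos']+Rm@p for p in P]))*4+2).round().astype(int).reshape(-1,1,2)
c=lambda r,z:[[r*np.cos(t),r*np.sin(t),z] for t in T]
cv2.polylines(im,[q(c(28,3.5))],True,(0,0,255),1);cv2.polylines(im,[q(c(28,53.5))],True,(0,255,0),1)
for z in(-31.5,3.5): cv2.polylines(im,[q([[-7,-28,z],[7,-28,z],[7,28,z],[-7,28,z]])],True,(255,0,255),1)
cv2.polylines(im,[q([[5*np.cos(t),-36,45.5+5*np.sin(t)] for t in T])],True,(255,255,0),1)
cv2.imwrite('pics/o2.png',im[600:1100,1000:1600])
```

```text
(no output)
```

View pics/o2.png

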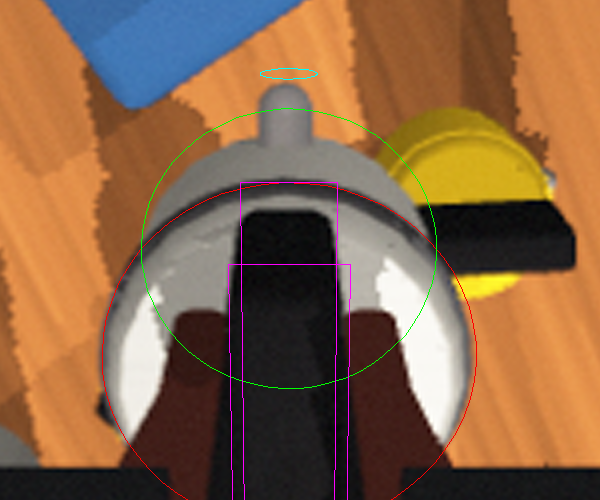

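Apparent pot offset in the hand: about 4 mm along tool +y, with no visible tilt (pin, lid and bar-end edges all show about the same shift). I'll fold it in and go to the approach pose.

```bash
cat >> fit.py <<'E'
DY=4.0
def tg(V,h,ang,dy=None):
    P,Rt=tgt(V,h,ang); return P-Rt@[0,DY if dy is None else dy,0],Rt
E
python3 - <<'E'
from fit import *
o=get_obs()
for h in (100,70): print(h,tg(V,h,75)[0].round(1),delta(o,*tg(V,h,75)))
E
```

```text
100 [565.2 107.2 238.7] (array([-64.7, 100.3, -20. ]), array([ 0.023, -0.526,  0.37 ]))
70 [579.8 110.7 212.7] (array([-50.1, 103.8, -46. ]), array([ 0.023, -0.526,  0.37 ]))
```

{"name": "move_arm", "arguments": {"motion": [[-13,20,-2,0.004,-0.088,0.062,5],[-26,40,-5,0.008,-0.176,0.124,5],[-39,60,-8,0.012,-0.264,0.186,5],[-50,80,-12,0.016,-0.352,0.248,5],[-58,100,-16,0.02,-0.44,0.31,5]]}}

```text
t: 9.08
ee_pos: [570.5, 107.6, 243.1]
orientation: [-2.961, 0.133, -0.646]
ft_force: [0.6, 0.0, -4.8]
width: 13.7
```

{"name": "move_arm", "arguments": {"motion": [[2,2,-8,0.003,-0.086,0.06,5],[8,3,-30,0.003,-0.086,0.06,5],[8,3,-30,0.003,-0.086,0.06,5],[8,3,-30,0.003,-0.086,0.06,5],[8,3,-30,0.003,-0.086,0.06,5]]}}

```text
t: 9.5
ee_pos: [580.8, 109.9, 213.6]
orientation: [-2.917, 0.043, -0.758]
ft_force: [0.4, -0.0, -4.0]
width: 14.1
```

```bash
cat > ov.py <<'E'
from fit import *
def overlay(w,o,V,h,name,dy=DY,crop=None,pot=True,f=2):
    P=o['ee_pos'];Rm=R.from_rotvec(o['orientation']).as_matrix()
    im=cv2.resize(w['color'][:,:,::-1],None,fx=f,fy=f,interpolation=cv2.INTER_CUBIC)
    T=np.linspace(0,2*np.pi,90)
    def dr(X,col): cv2.polylines(im,[(proj(w,np.array(X))*f+f/2).round().astype(int).reshape(-1,1,2)],True,col,1)
    for r,c in((47,(0,0,255)),(30,(0,255,0))): dr([pt(V,r,t,34) for t in T],c)
    for k in(n,n+np.pi): dr([pt(V,30,k-.37,34),pt(V,40,k-.28,34),pt(V,40,k+.28,34),pt(V,30,k+.37,34)],(255,0,255))
    for r,z in((28,50.5),(28,3.5)): dr([P+Rm@[r*np.cos(t),dy+r*np.sin(t),z] for t in T],(255,255,0))
    dr([P+Rm@[5*np.cos(t),dy-34,45.5+5*np.sin(t)] for t in T],(0,255,255)); dr([P+Rm@[5,dy-28,45.5],P+Rm@[5,dy-34,45.5],P+Rm@[-5,dy-34,45.5],P+Rm@[-5,dy-28,45.5]],(0,255,255))
    if crop: im=im[crop[0]:crop[1],crop[2]:crop[3]]
    cv2.imwrite('pics/'+name+'.png',im)
E
python3 - <<'E'
from ov import *
w=snap('wrist');a=snap('scene');b=snap('top');o=get_obs();pickle.dump((w,a,b,o),open('v2.pkl','wb'))
print(o['ee_pos'],o['ft_force'],o['qpos'].round(3));print(delta(o,*tg(V,70,75)))
overlay(w,o,V,70,'o3',crop=(0,560,260,1060))
E
```

```text
[580.96450398 109.83144088 213.98120484] [-1.07464982 -0.67292587 -3.81548413] [0.143 0.223 2.073 0.14  0.325 0.052]
(array([-1.2,  0.8, -1.3]), array([-0.   ,  0.001, -0.   ]))
```

View pics/o3.png

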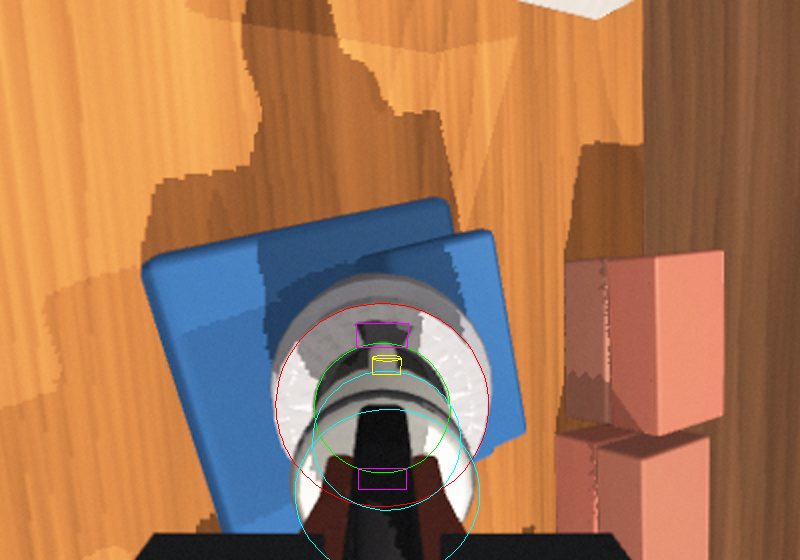

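The overlay shows the collar and its upper notch (385,333) matching the model to about 1 mm. The pot looks about 2 mm left of the model. I'll zoom in once to settle the relative offset.

Run:
```python
from ov import *
w,a,b,o=pickle.load(open('v2.pkl','rb'))
im=cv2.resize(w['color'][:,:,::-1],None,fx=6,fy=6,interpolation=cv2.INTER_CUBIC)[780:1380,1560:2340]
for i in range(0,780,60): cv2.line(im,(i,0),(i,8 if i%300 else 20),(0,255,255),1)
for i in range(0,600,60): cv2.line(im,(0,i),(8,i),(0,255,255),1)
im=cv2.convertScaleAbs(im,alpha=1.3,beta=15);cv2.imwrite('pics/o4.png',im)
P=o['ee_pos'];Rm=R.from_rotvec(o['orientation']).as_matrix()
g=lambda X:((proj(w,X)*6+3)-[1560,780]).round(0).tolist()
for dy in(0,4): print(dy,'pin tip',g([P+Rm@[0,dy-38,45.5]]),'lid side L/R',g([P+Rm@[-28,dy,3.5],P+Rm@[28,dy,3.5]]),'bar end base',g([P+Rm@[-7,dy-28,3.5],P+Rm@[7,dy-28,3.5]]),'lid top',g([P+Rm@[0,dy-28,3.5]]))
print('ring L/R',g([pt(V,47,n+np.pi/2,34),pt(V,47,n-np.pi/2,34)]),'notch outer corners',g([pt(V,41.5,n+.268,34),pt(V,41.5,n-.268,34)]),'top',g([pt(V,47,n,34)]))
```

```text
0 pin tip [[379.0, 226.0]] lid side L/R [[102.0, 675.0], [659.0, 675.0]] bar end base [[308.0, 407.0], [454.0, 407.0]] lid top [[381.0, 407.0]]
4 pin tip [[379.0, 259.0]] lid side L/R [[104.0, 711.0], [658.0, 711.0]] bar end base [[309.0, 447.0], [454.0, 447.0]] lid top [[381.0, 447.0]]
ring L/R [[47.0, 449.0], [684.0, 449.0]] notch outer corners [[287.0, 179.0], [443.0, 178.0]] top [[365.0, 129.0]]
```

View pics/o4.png

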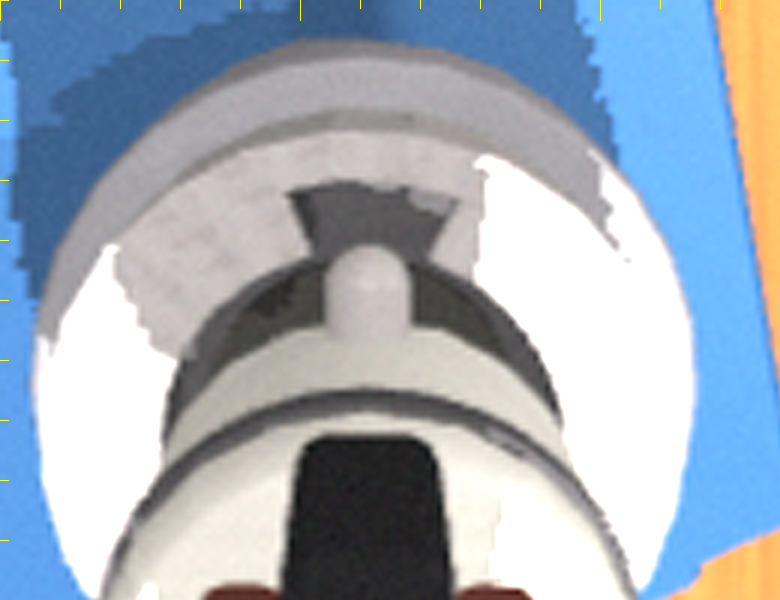

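Seen against the model, the pot is offset in the hand by (-1.2, +2.5) mm in tool x, y. The notch is shifted by about 1 mm, which puts the mixer yaw at about 12 degrees, in agreement with the base edge. Next I compute the insertion.

```bash
cat >> fit.py <<'E'
V[3]=np.radians(12)
def tg(V,h,ang,dx=-1.2,dy=2.5):
    P,Rt=tgt(V,h,ang); return P-Rt@[dx,dy,0],Rt
E
python3 - <<'E'
from fit import *
o=get_obs();print(o['ee_pos'])
for h in (70,40,26,12): print(h,delta(o,*tg(V,h,75)))
E
```

```text
[580.96450398 109.83144088 213.98120484]
70 (array([-0.4,  0.6, -0.9]), array([-0.   ,  0.001, -0.023]))
40 (array([ 14.3,   3.7, -26.9]), array([-0.   ,  0.001, -0.023]))
26 (array([ 21.1,   5.2, -39. ]), array([-0.   ,  0.001, -0.023]))
12 (array([ 28. ,   6.6, -51.2]), array([-0.   ,  0.001, -0.023]))
```

{"name": "move_arm", "arguments": {"motion": [[7,2,-14,0,0.001,-0.023,5],[14,3.7,-27,0,0.001,-0.023,5],[17.5,4.5,-33,0,0.001,-0.023,5],[21,5.2,-39,0,0.001,-0.023,5],[21,5.2,-39,0,0.001,-0.023,5]]}}

```text
t: 10.07
ee_pos: [601.2, 115.0, 173.0]
orientation: [-2.923, 0.076, -0.758]
ft_force: [0.3, 0.2, -4.5]
width: 13.6
```

Run:
```python
from fit import *
o=get_obs();_,M=frame(V);print(o['ee_pos'],'F collar',(M.T@o['ft_force']).round(1),o['moment'].round(2),'pose err',(M.T@delta(o,*tg(V,26,75))[0]).round(1),delta(o,*tg(V,12,75)))
```

```text
[601.22524014 115.03594095 172.99811398] F collar [-2.   0.1 -4.1] [-0.24  0.55  0.02] pose err [ 1.8 -0.2  1.3] (array([  7.7,   1.4, -10.2]), array([ 0.   , -0.002, -0.   ]))
```

{"name": "move_arm", "arguments": {"motion": [[2,0.3,-1,0,0,0,5],[4,0.7,-4,0,0,0,5],[6,1,-7,0,0,0,5],[8,1.4,-10,0,0,0,5],[8,1.4,-10,0,0,0,5]]}}

```text
t: 10.48
ee_pos: [609.3, 116.4, 163.7]
orientation: [-2.922, 0.076, -0.76]
ft_force: [-2.4, -1.6, 0.9]
width: 13.7
```

```bash
cat > st.py <<'E'
from ov import *
import sys
h,ang=map(float,sys.argv[1:3]);w=snap('wrist')
o=get_obs();O,M=frame(V);Rm=R.from_rotvec(o['orientation']).as_matrix()
pc=M.T@(o['ee_pos']+Rm@[-1.2,2.5,53.5]-O);bx=M.T@Rm[:,1]
print('t',o['t'],'pot in collar',pc.round(1),'bar ang',np.degrees(np.arctan2(-bx[1],-bx[0])).round(1),'F',(M.T@o['ft_force']).round(1),'Mom',(M.T@o['moment']).round(2),'w',round(o['width'],1))
print(delta(o,*tg(V,h,ang)), 'zc',M[:,2].round(3))
E
python3 st.py 12 75
```

```text
t 10.5333 pot in collar [ 0.6 -0.1 12.8] bar ang 75.0 F [-2.3 -0.4  3.4] Mom [-0.28  0.6   0.05] w 14.0
(array([-0.2,  0. , -1. ]), array([-0.   , -0.001, -0.   ])) zc [-0.489 -0.104  0.866]
```

Run:
```python
from fit import *
p0,R0=tg(V,12,75)
for a,h in ((75,12),(68,12),(61,12),(54,12),(47,11.3),(40,10.6),(33,9.9),(26,9.3),(19,8.8),(12,8.5),(5,8.5),(-2,8.5),(-5,8.5)):
    p,Rt=tg(V,h,a);print(a,h,(p-p0).round(1),(R.from_matrix(Rt)*R.from_matrix(R0).inv()).as_rotvec().round(3))
```

```text
75 12 [0. 0. 0.] [0. 0. 0.]
68 12 [ 0.3 -0.2  0.1] [ 0.06   0.013 -0.106]
61 12 [ 0.5 -0.4  0.2] [ 0.12   0.025 -0.212]
54 12 [ 0.7 -0.7  0.3] [ 0.179  0.038 -0.317]
47 11.3 [ 1.2 -0.9 -0.2] [ 0.239  0.051 -0.423]
40 10.6 [ 1.7 -1.1 -0.8] [ 0.299  0.064 -0.529]
33 9.9 [ 2.2 -1.3 -1.3] [ 0.359  0.076 -0.635]
26 9.3 [ 2.6 -1.6 -1.9] [ 0.418  0.089 -0.741]
19 8.8 [ 2.9 -1.9 -2.3] [ 0.478  0.102 -0.846]
12 8.5 [ 3.  -2.2 -2.6] [ 0.538  0.114 -0.952]
5 8.5 [ 3.  -2.5 -2.6] [ 0.598  0.127 -1.058]
-2 8.5 [ 3.  -2.8 -2.7] [ 0.657  0.14  -1.164]
-5 8.5 [ 2.9 -3.  -2.7] [ 0.683  0.145 -1.209]
```

{"name": "move_arm", "arguments": {"motion": [[0.2,-0.2,-0.5,0.06,0.013,-0.106,5],[0.5,-0.4,-0.6,0.12,0.025,-0.212,5],[0.7,-0.7,-0.7,0.179,0.038,-0.317,5],[1.2,-0.9,-1,0.239,0.051,-0.423,5],[1.7,-1.1,-1.5,0.299,0.064,-0.529,5]]}}

```text
t: 10.95
ee_pos: [611.2, 115.5, 163.3]
orientation: [-2.644, 0.918, -0.642]
ft_force: [-4.0, -0.2, 2.5]
width: 14.0
```

```bash
python3 st.py 10.6 40
```

```text
t 11.0 pot in collar [ 1.1  0.1 11.3] bar ang 39.3 F [-1.   0.4  4.2] Mom [ 0.02  0.42 -0.  ] w 13.9
(array([-0.6, -0.1, -1.1]), array([-0.008, -0.001,  0.01 ])) zc [-0.489 -0.104  0.866]
```

{"name": "move_arm", "arguments": {"motion": [[0.3,-0.2,-0.8,0.06,0.013,-0.106,5],[0.6,-0.5,-1.4,0.12,0.025,-0.212,5],[0.8,-0.8,-2,0.179,0.038,-0.317,5],[0.9,-1.1,-2.3,0.239,0.051,-0.423,5],[0.9,-1.4,-2.5,0.299,0.064,-0.529,5]]}}

```text
t: 11.42
ee_pos: [613.0, 114.1, 161.4]
orientation: [-2.172, 1.611, -0.481]
ft_force: [-2.9, -0.3, 6.2]
width: 14.0
```

```bash
python3 st.py 8.5 -2
```

```text
t 11.4667 pot in collar [1.7 0.  9. ] bar ang 4.4 F [ 0.8 -0.3  6.1] Mom [-0.11  0.2   0.06] w 13.7
(array([-1.1, -0.4, -1.3]), array([ 0.052,  0.015, -0.097])) zc [-0.489 -0.104  0.866]
```

{"name": "move_arm", "arguments": {"motion": [[0,-0.1,-0.2,0.03,0.006,-0.053,5],[0,-0.3,-0.3,0.06,0.013,-0.106,5],[0,-0.4,-0.3,0.086,0.018,-0.152,5],[0,-0.4,-0.3,0.1,0.021,-0.178,5],[0,-0.4,-0.3,0.1,0.021,-0.178,5]]}}

```text
t: 11.88
ee_pos: [612.8, 113.9, 161.2]
orientation: [-1.985, 1.803, -0.422]
ft_force: [-4.4, 0.8, 6.4]
width: 14.7
```

```bash
python3 st.py 8.5 -2
```

```text
t 11.9333 pot in collar [1.6 0.3 8.9] bar ang -6.4 F [-0.  -0.1  6.8] Mom [0.06 0.17 0.83] w 14.6
(array([-0.9, -0.2, -1. ]), array([-0.04 , -0.004,  0.066])) zc [-0.489 -0.104  0.866]
```

The stop has been reached: 0.83 Nm at bar angle about -6° in the jaws. I'll relax the twist slightly, open, check and withdraw along the axis.

{"name": "move_arm", "arguments": {"motion": [[0,0,0,-0.035,-0.007,0.06,5],[0,0,0,-0.035,-0.007,0.06,45],[0,0,0,-0.035,-0.007,0.06,45],[0,0,0,-0.035,-0.007,0.06,45],[0,0,0,-0.035,-0.007,0.06,45]]}}

```text
t: 12.35
ee_pos: [611.8, 113.5, 159.6]
orientation: [-2.051, 1.744, -0.44]
ft_force: [0.2, -0.1, -0.8]
width: 36.9
```

{"name": "move_arm", "arguments": {"motion": [[0,0,0,0,0,0,45],[-10,-2,17,0,0,0,45],[-25,-5,43,0,0,0,45],[-40,-8,70,0,0,0,45],[-55,-12,97,0,0,0,45]]}}

```text
t: 12.77
ee_pos: [555.5, 101.4, 256.7]
orientation: [-2.052, 1.745, -0.438]
ft_force: [0.7, -0.2, 0.4]
width: 44.9
```

{"name": "move_arm", "arguments": {"motion": [[-10,-2,17,0,0,0,45],[-20,-4,34,0,0,0,45],[-20,-4,34,0,0,0,45],[-20,-4,34,0,0,0,45],[-20,-4,34,0,0,0,45]]}}

```text
t: 13.18
ee_pos: [536.5, 97.5, 289.6]
orientation: [-2.051, 1.745, -0.439]
ft_force: [-0.0, -0.6, -0.3]
width: 45.3
```

Run:
```python
from ov import *
w=snap('wrist');a=snap('scene');b=snap('top');o=get_obs();print(o['t'],o['ee_pos'],o['ft_force'],o['width'])
f=3;im=cv2.resize(w['color'][:,:,::-1],None,fx=f,fy=f,interpolation=cv2.INTER_CUBIC)
O,M=frame(V)
def dr(X,c): cv2.polylines(im,[(proj(w,np.array([O+M@x for x in X]))*f+1).round().astype(int).reshape(-1,1,2)],True,c,1)
T=np.linspace(0,2*np.pi,90);h=10.5
dr([[47*np.cos(t),47*np.sin(t),34] for t in T],(0,0,255))
dr([[28*np.cos(t),28*np.sin(t),h+50] for t in T],(255,255,0))
dr([[28,7,h+85],[28,-7,h+85],[-28,-7,h+85],[-28,7,h+85]],(0,255,0))
c=proj(w,[O+M@[0,0,h+50]])[0]*f;x,y=max(int(c[0])-390,0),max(int(c[1])-300,0);cv2.imwrite('pics/f1.png',im[y:y+600,x:x+780])
s=a['color'][:,:,::-1][190:320,260:420];cv2.imwrite('pics/f2.png',cv2.resize(s,None,fx=4.5,fy=4.5,interpolation=3))
```

```text
13.3333 [536.34481624  97.53656927 288.85236576] [ 0.15519172 -0.53830472 -0.21196709] 45.14483736892152
```

View pics/f1.png

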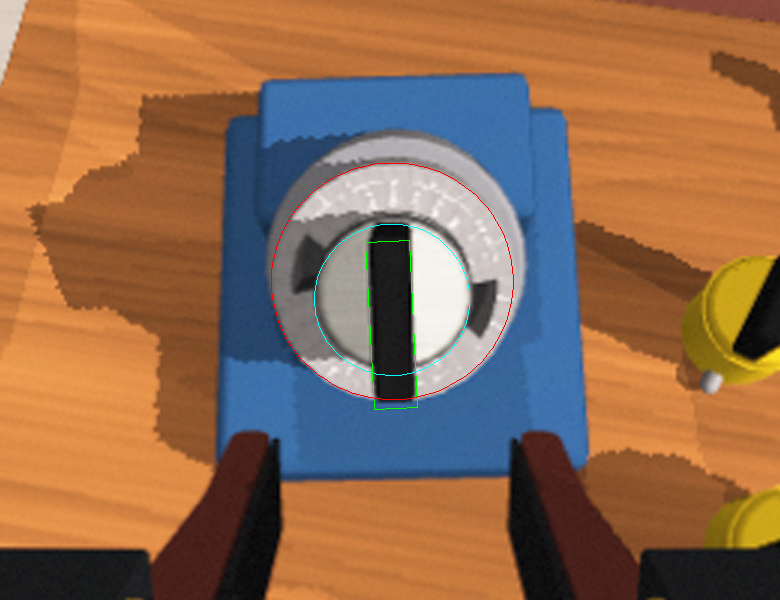

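View pics/f2.png

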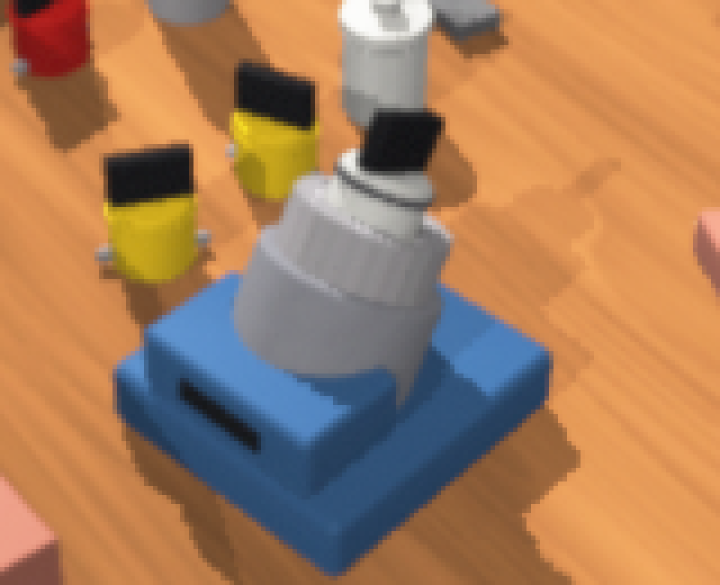

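The wrist view shows the bar running up the slope from (396,403) to (390,225), with the line through the notches at (315,265) and (482,308) about 75° from it. The scene view shows the pot seated square in the collar. The gripper is clear and the neighbours are still standing, so I'm handing in.

```bash
python3 -c "
from workcell import close_job;print(close_job())"
```

```text
the job is handed in; nothing more can be done
None
```

The pot is locked in the mixer's collar, and I handed the job in at about 13.3 s. No verdict is reported. I took the pot by its bar, set it into the collar with the pins through the notches, twisted it clockwise to the stop, let go and backed away along the axis.

**Last checks:**
- **Twist:** it followed to the end and met the stop with 0.83 Nm about the collar axis.
- **Draw-down:** the gripper, and the pot in it, came down 3.9 mm along the axis, against the expected 3.5 mm. I had no reading of the sprung plate itself.
- **Bar angle:** in the final wrist picture the line through the notches is about 75° from the bar, so the bar points up the slope.
- **Release:** the wrist force was near zero, and the neighbours I could see were standing. I did not measure the bystanders' final positions.

**What disagreed or went wrong:**
- **First grip:** I started lifting before the fingers had closed. Going back down pressed the pot on the bench with about 17 N, so I opened and gripped again.
- **Pot offset in the hand:** the pictures showed the pot 1.2 mm and 2.5 mm off centre, and I corrected for that.
- **Mixer yaw:** the marks gave 13.8° and the base edge 12°. I used 12°, and the pot went in without trouble.
- **Final overlay:** the drawn model differed from the picture by a few mm along the slope. The gripper readings also put the pot about 1.6 mm off the axis in that direction. I put this down to calibration.

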